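# Nest the graded mixing pots in the sloping stand

## Task

Put the set of graded mixing pots away: nest the blue medium pot, mouth up, in the big metal pot on the sloping stand, then nest the orange small pot in the blue one, each fully home on the floor of the pot around it. Lower them in gently under control, neither dropping nor ramming them, and leave the oil can, the red capped pot and the round tin where they are. The big pot can slide sideways on the stand, so find its mouth by sight or touch.

Things in the scene. Friction and masses are not known exactly. Their poses are not given: they have to be found in the camera images.
- seat: Sloping grey deck, 116 (x) by 150 mm (y), fixed on a plywood base 130 x 160 mm. Origin: centre of its upper face, 45 mm above the bench. z: square to the deck, leaning 30 degrees from vertical, parallel to the axis of the big pot on it; y: level, across the slope; x: up the slope. Rails 9 mm high at x = +-50 mm. Fixed.
- mid_floor (a point): Point on the seat's z axis, 9 mm above the deck: the height of the big metal pot's inner floor. The pot (inner diameter 65, outer 73, rim 50 mm above this point along the seat's z; foot plate 88 x 74 x 4 mm) slides along the seat's y with 2 N friction. Its axis may be up to 22 mm to either side of this point (stops at 24); this point does not move with it.
- medium_pot: Blue straight-sided open pot with a white rim, standing upright at the start: height 90 mm, outer diameter 60 mm narrowing to 56 mm over the lowest 13 mm, wall 4 mm (inner diameter 52 mm), thick base with the inner floor 15 mm above the underside; 0.11 to 0.22 kg. Origin: centre of the underside; z along the axis to the mouth. Nested in the big pot its top 40 mm stand out of it.
- small_pot: Orange straight-sided open pot with a white rim, standing upright at the start: height 115 mm, outer diameter 48 mm narrowing to 44 mm over the lowest 9 mm, wall 3.5 mm; 0.09 to 0.18 kg. Origin: centre of the underside; z along the axis to the mouth. Nested in the blue pot its top 40 mm stand out of it.
- oil_can: Oil can with a red spout, 29 x 54 x 127 mm, standing loose; origin at the centre of the underside. Leave alone.
- red_pot: Red plastic pot with a screw cap, diameter 48 mm, height 88 mm, standing loose; origin at the centre of the underside. Leave alone.
- pin_tin: Round tin with a green lid, diameter 68 mm, height 36 mm, loose; origin at the centre of the underside. Leave alone.
Mind the look-alikes: they are no part of the job. There is more than one size of the small_pot; the one meant has the size given above.

How it is judged (in metres and radians):
On the way, in this order (a step that is already met when the one before it is completed fails the run):
1. the medium pot is home on the floor of the big pot (z of medium_pot in the frame of seat below 0.015 m and x of medium_pot in the frame of seat between -0.012 and 0.012 m and y of medium_pot in the frame of seat between -0.034 and 0.034 m and angle between the z axis of medium_pot and the z axis of seat, either way round below 0.14 rad), for 0.2 s.
2. then the small pot is home on the floor of the medium pot (all of step 1 and z of small_pot in the frame of medium_pot below 0.021 m and x of small_pot in the frame of medium_pot between -0.008 and 0.008 m and y of small_pot in the frame of medium_pot between -0.008 and 0.008 m and angle between the z axis of small_pot and the z axis of medium_pot, either way round below 0.14 rad and angle between small_pot's own z axis and vertical below 1 rad), for 0.2 s.
At the end, for the whole second after the job is handed in: Blue pot mouth up in the big pot (underside < 15 mm above the deck, within 12 mm up-slope and 34 mm across of the seat origin, axes within 8 deg), orange in the blue (underside < 21 mm above the blue underside, within 8 mm in x and y, axes within 8 deg); both at rest and released (all of step 2 and linear speed of each of medium_pot, small_pot below 0.02 m/s and contact force between the fingers and medium_pot below 0.05 N and contact force between the fingers and small_pot below 0.05 N); the robot touches nothing.
It fails at once if the medium pot is dropped into the big pot (faster than 0.35 m/s inside it) (z of medium_pot in the frame of seat below 0.055 m and x of medium_pot in the frame of seat between -0.02 and 0.02 m and y of medium_pot in the frame of seat between -0.035 and 0.035 m and linear speed of medium_pot above 0.35 m/s).
It fails at once if the small pot is dropped into the medium pot (faster than 0.35 m/s inside it) (z of small_pot in the frame of medium_pot below 0.085 m and x of small_pot in the frame of medium_pot between -0.015 and 0.015 m and y of small_pot in the frame of medium_pot between -0.015 and 0.015 m and linear speed of small_pot above 0.35 m/s).
It fails at once if the medium pot is rammed against the stand or the big pot (over 90 N) (contact force between medium_pot and seat above 90 N).
It fails at once if the small pot is rammed against the medium pot (over 90 N) (contact force between small_pot and medium_pot above 90 N).
It fails at once if the oil can, the red capped pot or the round tin is moved more than 25 mm (distance of any of oil_can, red_pot, pin_tin from where it was at the start of the episode above 0.025 m).
It also fails if it takes over 72 s, if anything falls off the work surface, if the arm or the gripper's body presses on something with over 40 N, if the wrist force passes 120 N, or if a joint passes its speed limit or range.

## Robot

A 7-joint arm with a two-finger parallel gripper is mounted at the origin on a cart in front of the work surface, level with it; the furniture and walls round the work are solid. World frame = base frame: x ahead of the robot, y to its left, z up, the work surface at z = 0. Lengths are in mm, angles in rad, forces in N, time in s.
With the tool pointing down it reaches from about 400 to 875 mm from the base axis. Payload 19.3 kg.
Tool frame: the origin (TCP) lies between the finger pads; the fingertips stand 11 mm ahead of it and the grasp point (between the pads) lies 8 mm behind it (arm.nose_length is the distance from the TCP to the fingertips, in mm); z points along the fingers, y is the line along which they close (so a half turn about z gives the same grasp; the last joint's range is limited). The gripper opens to 85 mm and grips with 20 to 120 N. Pads are 22 mm wide; open, the fingers measure 114 mm over their backs; the gripper's body (76 mm by 85 mm) begins 54 mm behind the grasp point. The pads swing forward as they close: fully open they stand 13 mm farther back than shut.
Start: joints at [1.242, 0.521, -0.036, 1.599, 0.021, 1.021, -0.113], TCP at [159.922, -604.185, 242.291] pointing down, gripper open.
Joint ranges: [-2.91, 2.91], [-0.3, 2.13], [-1.5, 1.42], [0.17, 2.43], [-1.26, 4.41], [0.16, 1.93], [-2.52, 2.52]. Speed limits (rad/s): [1.89, 1.89, 2.39, 2.39, 3.01, 3.01, 3.01].

## Interface

Orientations are given as a unit quaternion [x, y, z, w].
In Python, from rig import arm, jaws, get_state, viewer gives the robot as it stands. Calls block until the motion is done:
- arm.move_to(position, orientation): joint-space move of the TCP to a pose.
- arm.move_linear(position, max_speed=150, attitude=None, contact_N=None): straight line of the TCP; attitude=None keeps the orientation; max_speed is the mean speed in mm/s. With contact_N (N) it stops when the force on the tool has changed by that much, and returns True; else False.
- arm.move_j(angles): joint-space move.
- jaws.open_jaws() and jaws.clamp(): open the fingers fully, or close them until they stop; the grip force is fixed at half the most.
- arm.pause(seconds).
- arm.solve_ik(position, orientation): joint angles nearest the present ones, or None.
- get_state(): the state.
- viewer.capture(name): name is "side" or "top" or "wrist"; returns a dict with "frame" (400x640x3 uint8, blue, green, red), "fx", "fy", "cx", "cy" (pixels), "xyz" and "attitude" of the camera in the world; the wrist camera has in their place "T_tool_cam" (4x4, takes a point from camera to tool coordinates, whose origin is the TCP and whose axes are the flange's). Camera axes: x right, y down, z forward; pixel columns grow to the right and rows downward; lengths in mm; the calibration is good to about 2 mm. A picture is of the moment at which its call begins: read the wrist's pose just before it. There is no depth.
A pose or a line that the arm cannot do raises arm.Unreachable and nothing moves.
- arm.hand_in(): hands the job in; it is judged then, once.
The state is a dict: "clock": time; "joint_positions": joint angles; "joint_vel": joint speeds; "joint_torque": joint torques, N m; "tool_pos": TCP position; "tcp_rot": TCP orientation; "ft_force": force on the tool from outside, world axes, zero at the start; "torque": the same for the moment, N m; "finger_gap": finger opening in mm; "grip_force": force on a finger pad.
Only numpy, scipy, OpenCV 4.12 (cv2) and the standard library are available. Lean on these libraries where they do the work, as an engineer would, in place of code of your own. Each camera call takes 0.05 s, during which the arm holds its last target. There are 200 camera calls.

## Working session

There is one attempt and no reset: what is moved stays moved. The work goes in short steps, each a Python script; the robot and the scene stay as the last script left them, time stands still between calls to the robot, and variables do not carry over. Pictures are saved under pics/ and viewed, at most 10 in all, crops included, and the job is handed in when it is done.

```bash
mkdir -p pics; cat > h.py <<'E'
import numpy as np, cv2, json
from rig import arm, jaws, get_state, viewer
from scipy.spatial.transform import Rotation as R
def snap(n,f):
    s=get_state(); c=viewer.capture(n); cv2.imwrite('pics/'+f+'.png',c['frame'])
    if n=='wrist':
        T=np.eye(4);T[:3,:3]=R.from_quat(s['tcp_rot']).as_matrix();T[:3,3]=s['tool_pos'];T=T@np.array(c['T_tool_cam'])
    else:
        T=np.eye(4);T[:3,:3]=R.from_quat(c['attitude']).as_matrix();T[:3,3]=c['xyz']
    np.savez('pics/'+f+'.npz',T=T,K=[c['fx'],c['fy'],c['cx'],c['cy']]); return c
def ray(f,u,v):
    d=np.load('pics/'+f+'.npz');K=d['K'];T=d['T']
    r=T[:3,:3]@np.array([(u-K[2])/K[0],(v-K[3])/K[1],1]);return T[:3,3],r/np.linalg.norm(r)
def atz(f,u,v,z):
    o,r=ray(f,u,v);return o+r*(z-o[2])/r[2]
def proj(f,p):
    d=np.load('pics/'+f+'.npz');K=d['K'];q=np.linalg.inv(d['T'])@np.append(p,1);return q[:2]/q[2]*K[:2]+K[2:]
def tri(*obs):
    A=np.zeros((3,3));b=np.zeros(3)
    for f,u,v in obs:
        o,r=ray(f,u,v);M=np.eye(3)-np.outer(r,r);A+=M;b+=M@o
    return np.linalg.solve(A,b)
E
python3 - <<'E'
from h import *
np.set_printoptions(precision=3,suppress=True)
for n in('side','top','wrist'):
    c=snap(n,n+'0');d=np.load('pics/%s0.npz'%n);print(n,d['T'],d['K'])
print(get_state()['tcp_rot'],get_state()['clock'])
a=cv2.imread('pics/side0.png');b=cv2.imread('pics/top0.png')
E
```

```text
side [[  -0.947   -0.151    0.285  187.603]
 [  -0.322    0.469   -0.822 1107.605]
 [  -0.01    -0.87    -0.493  735.607]
 [   0.       0.       0.       1.   ]] [453.974 453.974 316.513 197.995]
top [[   0.002   -0.981    0.195  397.509]
 [  -1.      -0.       0.008   18.555]
 [  -0.008   -0.195   -0.981 1026.798]
 [   0.       0.       0.       1.   ]] [388.644 388.644 319.754 199.874]
wrist [[   0.256   -0.92    -0.297  235.442]
 [  -0.967   -0.244   -0.077 -585.559]
 [  -0.001    0.307   -0.952  374.041]
 [   0.       0.       0.       1.   ]] [326.563 326.563 316.853 198.171]
[ 0.992  0.129 -0.    -0.   ] 0.15
```

View pics/top0.png

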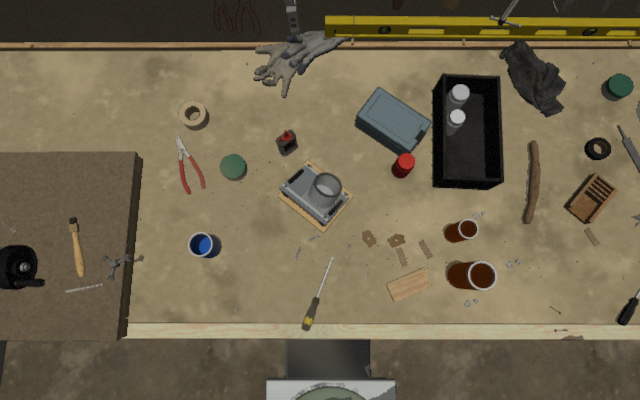

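View pics/side0.png

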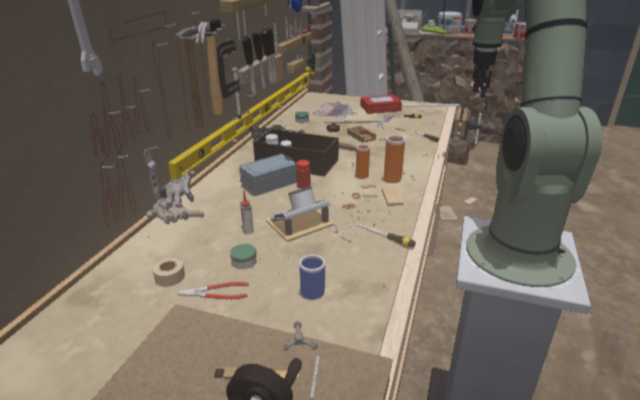

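```bash
python3 - <<'E'
import cv2,numpy as np
a=cv2.imread('pics/top0.png');b=cv2.imread('pics/side0.png')
def cr(i,x,y,w,h,k):
    c=cv2.resize(i[y:y+h,x:x+w],None,fx=k,fy=k,interpolation=cv2.INTER_CUBIC)
    for X in range(0,w,10): cv2.line(c,(X*k,0),(X*k,4 if X%50 else 12),(0,255,0),1)
    for Y in range(0,h,10): cv2.line(c,(0,Y*k),(4 if Y%50 else 12,Y*k),(0,255,0),1)
    return c
# 800x600: two rows
top=np.hstack([cr(a,270,150,100,75,4),cr(a,430,210,80,90,4)[:300,:320]])
top=np.hstack([top,np.zeros((300,80,3),np.uint8)])
bot=np.hstack([cr(a,180,225,40,50,4)[:200],cr(b,265,180,80,75,4)[:200]]) 
bot=np.hstack([cr(a,180,225,40,75,4),cr(b,265,180,80,75,4),cr(b,340,130,80,75,4)])
cv2.imwrite('pics/c1.png',np.vstack([top,bot]))
E
```

```text
(no output)
```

View pics/c1.png

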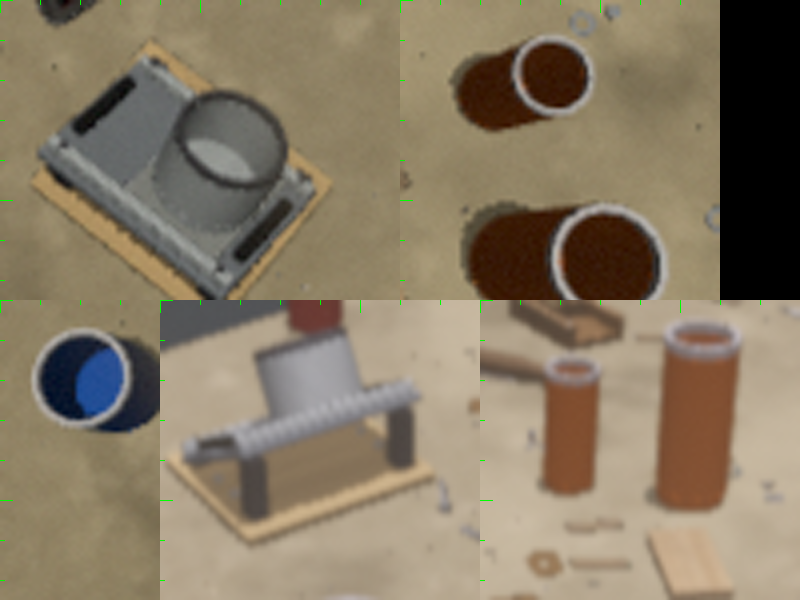

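```bash
python3 - <<'E'
from h import *
np.set_printoptions(precision=1,suppress=True)
print('orange rim',tri(('top0',468.2,228.8),('side0',363.2,147.5)),'bottom',atz('side0',362.5,175.5,0))
print('bigorange rim',tri(('top0',481.8,275.5),('side0',395.5,139.5)))
print('blue rim',tri(('top0',200.5,244.2),('side0',312.5,263.5)))
print('bigpot rim',tri(('top0',327.5,184.5),('side0',300,191.2)))
for p in[(278.2,195.5),(308,160.5),(352.5,195.7),(323.7,227)]: print('ply',atz('top0',*p,8))
for p in[(279.5,187.5),(307.5,164),(349,195),(323.7,225)]: print('deck',atz('top0',*p,45))
for n,p,z in(('oil',(286,148),60),('red',(404,162),88),('tin',(233,166),36)): print(n,atz('top0',*p,z))
T=np.load('pics/wrist0.npz')
s=get_state();q=R.from_quat(s['tcp_rot'])
print(q.as_matrix(), q.as_matrix().T@(T['T'][:3,3]-s['tool_pos']), q.as_matrix().T@T['T'][:3,:3])
x=np.array([-.65,.76,0]);x/=np.linalg.norm(x)
z=np.array([-x[0]*.5,-x[1]*.5,.866])
for a in range(0,360,30):
    Z=-z;Y=np.cross(Z,[1,0,0]);Y/=np.linalg.norm(Y);X=np.cross(Y,Z)
    M=np.c_[X,Y,Z]@R.from_euler('z',a,degrees=True).as_matrix()
    o=[]
    for h in(60,120,170):
        j=arm.solve_ik(list(np.array([505,15,45])+z*(9+h)),list(R.from_matrix(M).as_quat()));o.append(None if j is None else np.array(j))
    print(a,o)
E
```

```text
orange rim [ 510.5 -325.6  108.7] bottom [ 508.7 -325.8    0. ]
bigorange rim [ 402.  -332.9  148.9]
blue rim [474.9 314.9  83.6]
bigpot rim [621.9   6.7  90.1]
ply [612.1 138.1   8. ]
ply [709.7  58.9   8. ]
ply [611.6 -61.    8. ]
ply [527.3  16.1   8. ]
deck [625.5 130.8  45. ]
deck [688.8  58.7  45. ]
deck [605.6 -49.1  45. ]
deck [527.7  16.2  45. ]
oil [727.7 114.5  60. ]
red [ 681.1 -185.1   88. ]
tin [686.1 256.5  36. ]
[[ 1.   0.3 -0. ]
 [ 0.3 -1.   0. ]
 [-0.  -0.  -1. ]] [  77.8    1.4 -132.2] [[-0.  -1.  -0.3]
 [ 1.   0.  -0. ]
 [ 0.  -0.3  1. ]]
0 [array([ 0.3,  0.8, -0.3,  1.7, -0.2,  1.1, -1.3]), array([ 0.3,  0.7, -0.2,  1.6, -0.2,  1.2, -1.3]), array([ 0.3,  0.7, -0.2,  1.5, -0.2,  1.4, -1.3])]
30 [array([ 0.2,  0.8, -0.1,  1.7, -0.3,  1.1, -1.8]), array([ 0.2,  0.7, -0.1,  1.6, -0.3,  1.2, -1.8]), array([ 0.2,  0.7, -0.1,  1.5, -0.3,  1.4, -1.8])]
60 [array([ 0.1,  0.8, -0. ,  1.7, -0.4,  1.1, -2.2]), array([ 0.1,  0.7,  0. ,  1.6, -0.4,  1.3, -2.2]), array([ 0.2,  0.7,  0. ,  1.5, -0.3,  1.4, -2.2])]
90 [array([-0.1,  0.8,  0.3,  1.7, -0.6,  1.2, -2.5]), array([-0.
[... 655 characters left out ...]
.2,  1.3,  1. ]), array([ 0.6,  0.8, -0.8,  1.5,  0.1,  1.4,  1. ])]
240 [array([ 0.6,  0.9, -0.8,  1.6,  0.2,  1.1,  0.4]), array([ 0.6,  0.9, -0.8,  1.5,  0.2,  1.3,  0.4]), array([ 0.6,  0.8, -0.8,  1.5,  0.1,  1.4,  0.5])]
270 [array([ 0.5,  0.9, -0.6,  1.6,  0.1,  1.1, -0. ]), array([ 0.5,  0.8, -0.6,  1.6,  0.1,  1.2,  0. ]), array([ 0.5,  0.8, -0.6,  1.5,  0. ,  1.4,  0. ])]
300 [array([ 0.4,  0.8, -0.5,  1.6, -0. ,  1.1, -0.4]), array([ 0.4,  0.8, -0.4,  1.6, -0.1,  1.2, -0.4]), array([ 0.4,  0.7, -0.4,  1.5, -0.1,  1.3, -0.4])]
330 [array([ 0.3,  0.8, -0.3,  1.7, -0.2,  1.1, -0.8]), array([ 0.3,  0.7, -0.3,  1.6, -0.2,  1.2, -0.8]), array([ 0.3,  0.7, -0.2,  1.5, -0.2,  1.4, -0.8])]
```

```bash
cat >> h.py <<'E'
e=np.array([-.785,.62,0]);e/=np.linalg.norm(e)
ZS=np.array([-e[0]*.5,-e[1]*.5,np.sqrt(.75)]);XS=e*np.sqrt(.75)+np.array([0,0,.5]);YS=np.cross(ZS,XS)
def qt(Z,a):
    Z=np.array(Z,float);Y=np.cross(Z,[1,0,0]);Y/=np.linalg.norm(Y);X=np.cross(Y,Z)
    return list(R.from_matrix(np.c_[X,Y,Z]@R.from_euler('z',a,degrees=True).as_matrix()).as_quat())
D=[0,0,-1]
def crop(f,p,w,h,k):
    i=cv2.imread('pics/'+f+'.png');u,v=np.round(proj(f,p)).astype(int);x=int(np.clip(u-w//2,0,640-w));y=int(np.clip(v-h//2,0,400-h))
    c=cv2.resize(i[y:y+h,x:x+w],None,fx=k,fy=k,interpolation=cv2.INTER_CUBIC)
    for X in range(-x%10,w,10): cv2.line(c,(X*k,0),(X*k,5 if (X+x)%50 else 14),(0,255,0),1)
    for Y in range(-y%10,h,10): cv2.line(c,(0,Y*k),(5 if (Y+y)%50 else 14,Y*k),(0,255,0),1)
    print(f,'crop origin',x,y,'scale',k); return c
E
python3 - <<'E'
from h import *
rim=np.array([622,7,92]);bl=np.array([475,315,90])
for f,a in(('s1',30),('s2',210)):
    arm.move_to(list(rim+ZS*130),qt(-ZS,a));snap('wrist',f)
for f,a in(('b1',0),('b2',90)):
    arm.move_to(list(bl+[0,0,120]),qt(D,a));snap('wrist',f)
    print(get_state()['joint_positions'],get_state()['clock'])
A=np.hstack([crop('s1',rim-ZS*20,200,150,2),crop('s2',rim-ZS*20,200,150,2)])
B=np.hstack([crop('b1',bl,200,150,2),crop('b2',bl,200,150,2)])
cv2.imwrite('pics/c2.png',np.vstack([A,B]))
E
```

```text
[-0.64661599  0.47160186 -0.05847247  1.7798356   0.0341165   0.89131643
 -2.29099503] 8.2667
[ 0.10751346  0.8001921  -1.27449269  1.74176203  0.81191461  1.23996031
  1.76108739] 11.8333
s1 crop origin 214 110 scale 2
s2 crop origin 219 110 scale 2
b1 crop origin 215 120 scale 2
b2 crop origin 216 122 scale 2
```

View pics/c2.png

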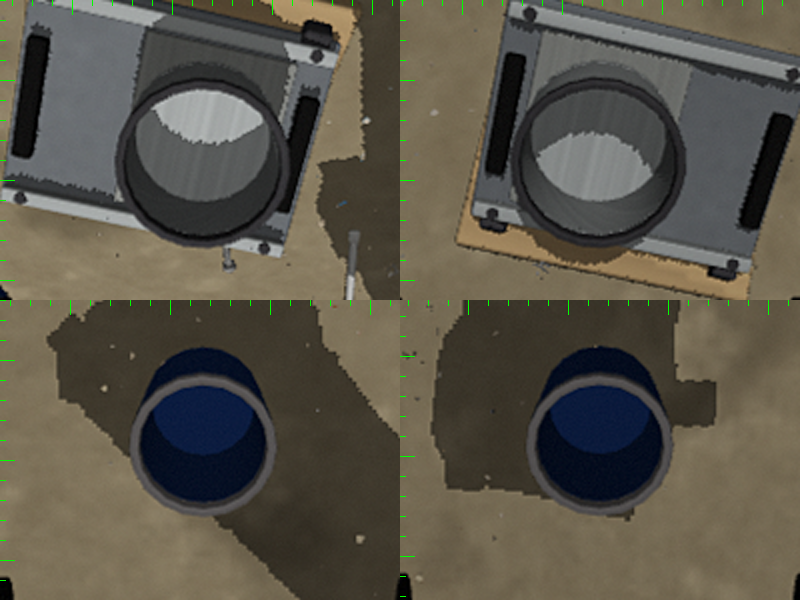

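```bash
python3 - <<'E'
from h import *
np.set_printoptions(precision=3,suppress=True)
P=lambda f,o,x,y:(f,o[0]+x/2,o[1]+y/2)
s1=(214,110);s2=(219,110)
def T(a,b):
    p=tri(a,b);print(p,[np.round(proj(o[0],p)-o[1:],1) for o in(a,b)]);return p
rim=T(P('s1',s1,203.5,163),P('s2',s2,198,161.5))
b=T(P('b1',(215,120),203,145),P('b2',(216,122),199,145))
A=T(P('s1',s1,316,56),P('s2',s2,92,214))
B=T(P('s1',s1,20,198),P('s2',s2,392,75))
C=T(P('s1',s1,263,248),P('s2',s2,130,13))
x=A-C;y=B-C;print(np.linalg.norm(x),np.linalg.norm(y))
z=np.cross(x,y);z/=np.linalg.norm(z);print(z,ZS,'tilt',np.degrees(np.arccos(z[2])), 'yaw from y',y/np.linalg.norm(y),YS,'x',x/np.linalg.norm(x),XS)
cen=(A+B)/2;d=rim-cen;print('rim rel',d@XS,d@YS,d@ZS, d@z)
E
```

```text
[620.853   6.602  91.103] [array([-0.5,  0. ]), array([-0.6, -0. ])]
[475.874 313.722  87.167] [array([-0.2,  0.2]), array([-0.2, -0.2])]
[612.046 -40.943  30.718] [array([-0.1, -0. ]), array([-0.1,  0. ])]
[622.896 109.725  80.634] [array([-0.2,  0. ]), array([-0.2, -0. ])]
[544.003  13.527  79.5  ] [array([-0.1, -0. ]), array([-0.1,  0. ])]
99.88251143047842 124.41659648025431
[ 0.373 -0.316  0.873] [ 0.392 -0.31   0.866] tilt 29.24451157041519 yaw from y [0.634 0.773 0.009] [-0.62  -0.785 -0.   ] x [ 0.681 -0.545 -0.488] [-0.68   0.537  0.5  ]
rim rel 0.49912805958431505 19.71175173990214 40.619913341797904 40.95101314455324
```

```bash
sed -i 's/e=np.array(\[-.785,.62,0\])/e=np.array([-.778,.628,0])/' h.py
cat >> h.py <<'E'
def st():
    s=get_state();print('t%.1f'%s['clock'],np.round(s['tool_pos'],1),'F',np.round(s['ft_force'],1),'gap %.1f grip %.1f'%(s['finger_gap'],s['grip_force']),'j',np.round(s['joint_positions'],2));return s
def regrip(dq):
    jaws.clamp();st();jaws.open_jaws()
    j=list(get_state()['joint_positions']);j[6]+=dq;arm.move_j(j);jaws.clamp();st()
E
python3 - <<'E'
from h import *
q=qt(D,90)
arm.move_linear([475.9,313.7,130],150)
print(arm.move_linear([475.9,313.7,66],80,contact_N=10));st()
regrip(-1.5708)
p=get_state()['tool_pos'];arm.move_linear([p[0],p[1],p[2]+90],120);st()
snap('side','g1')
E
```

```text
False
t13.5 [476.  314.   66.4] F [-0.1  1.3  0.4] gap 85.4 grip 0.0 j [ 0.03  0.97 -1.12  1.83  1.02  1.05  1.63]
t13.8 [476.2 313.9  66.6] F [ 1.  -1.4  5.4] gap 57.6 grip 65.2 j [ 0.03  0.97 -1.12  1.83  1.02  1.05  1.63]
t16.1 [476.  314.   66.5] F [-0.7 -1.4  8.4] gap 59.9 grip 62.3 j [ 0.03  0.97 -1.12  1.83  1.02  1.05  0.06]
t17.0 [475.8 313.6 155.8] F [-0.1  0.2 -2.2] gap 59.8 grip 64.8 j [ 0.08  0.86 -1.22  1.79  0.88  1.16  0.14]
```

```bash
cat >> h.py <<'E'
def qs(sg): # tool z=-ZS, tool y = sg*XS
    Y=sg*XS;Z=-ZS;return list(R.from_matrix(np.c_[np.cross(Y,Z),Y,Z]).as_quat())
R0=np.array([620.9,6.6,91.1])
E
python3 - <<'E'
from h import *
np.set_printoptions(precision=2,suppress=True)
for sg in(1,-1):
    for h in(72,120):
        j=arm.solve_ik(list(R0+ZS*h),qs(sg));print(sg,h,None if j is None else np.array(j))
E
```

```text
1 72 [ 0.61  1.26 -1.37  1.16  0.71  1.71  1.93]
1 120 [ 0.59  1.22 -1.37  1.05  0.69  1.8   1.97]
-1 72 [ 0.42  1.   -0.73  1.18  0.22  1.5  -0.88]
-1 120 [ 0.41  0.99 -0.72  1.07  0.2   1.61 -0.87]
```

```bash
python3 - <<'E'
from h import *
arm.move_to([550,200,230],qt(D,270)) if arm.solve_ik([550,200,230],qt(D,270)) is not None else print('skip')
st()
arm.move_to(list(R0+ZS*120),qs(-1));st()
snap('wrist','p1');snap('side','p2');snap('top','p3')
A=cv2.imread('pics/p1.png')[60:360,120:520];
cv2.imwrite('pics/c3.png',np.hstack([cv2.resize(A,(400,300)),crop('p2',R0+ZS*30,200,150,2)]))
cv2.imwrite('pics/c3.png',np.vstack([cv2.imread('pics/c3.png'),np.hstack([crop('p3',R0+ZS*30,200,150,2),np.zeros((300,400,3),np.uint8)])]))
E
```

```text
t18.1 [549.5 200.5 229.5] F [-0.5 -0.4 -2.1] gap 59.1 grip 64.8 j [ 0.19  0.64 -0.97  1.69  0.58  1.13 -0.94]
t19.1 [667.4 -29.9 194.7] F [-0.2 -1.1 -1.8] gap 59.1 grip 64.9 j [ 0.42  1.   -0.77  1.07  0.24  1.62 -0.89]
p2 crop origin 197 106 scale 2
p3 crop origin 232 103 scale 2
```

View pics/c3.png

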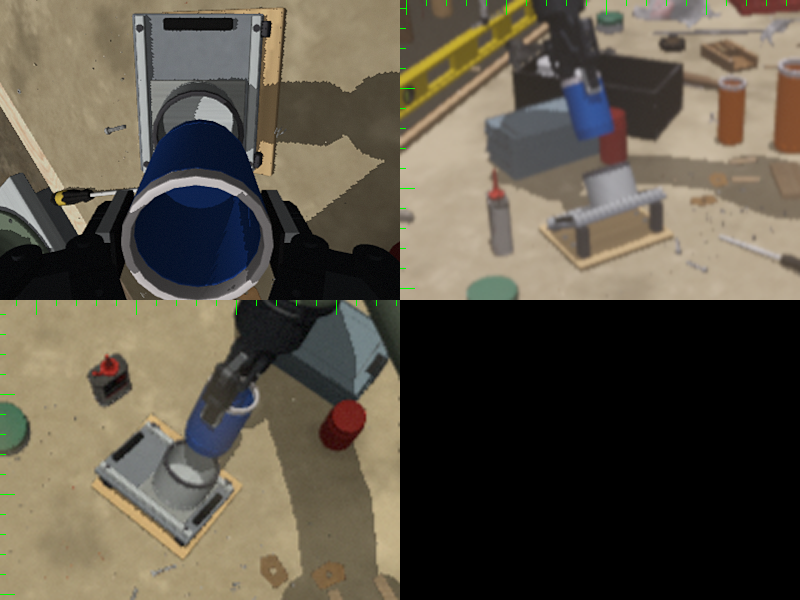

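```bash
python3 - <<'E'
from h import *
s=st();t=R0+ZS*120;d=np.array(s['tool_pos'])-t;print('err seat',d@XS,d@YS,d@ZS)
M=R.from_quat(s['tcp_rot']).as_matrix();print('axis err deg',np.degrees(np.arccos(-M[:,2]@ZS)))
p=np.array(s['tool_pos'])-M[:,2]*24
print('rim pred',proj('p1',p),[proj('p1',p+30*v) for v in(M[:,0],-M[:,0],M[:,1],-M[:,1])])
E
```

```text
t19.3 [667.5 -29.5 195.6] F [-0.7 -0.1 -2. ] gap 59.6 grip 64.9 j [ 0.42  1.   -0.77  1.07  0.24  1.62 -0.89]
err seat 1.267036683413681 -1.1667445719279819 -0.025949827249387967
axis err deg 0.04951044921858509
rim pred [314.43300007 301.46269515] [array([314.16849208, 229.86169834]), array([314.66166113, 363.36010468]), array([392.0926453 , 301.49189383]), array([236.84943181, 301.43352507])]
```

```bash
cat >> h.py <<'E'
def where(base):
    s=st();d=np.array(s['tool_pos'])-base;F=np.array(s['ft_force']);print('  seat x %.1f y %.1f h %.1f'%(d@XS,d@YS,d@ZS),'F',np.round([F@XS,F@YS,F@ZS],1))
E
python3 - <<'E'
from h import *
off=-1.2*XS+1.1*YS
arm.move_linear(list(R0+ZS*85+off),80);arm.pause(.2);where(R0)
print(arm.move_linear(list(R0+ZS*45+off),40,contact_N=8));where(R0)
E
```

```text
t20.1 [654.4 -21.7 164.5] F [-1.2 -0.3 -2.2] gap 59.4 grip 64.9 j [ 0.43  1.01 -0.77  1.15  0.24  1.54 -0.9 ]
  seat x -1.2 y 1.0 h 85.5 F [-0.4  1.  -2.3]
True
t20.8 [641.8 -11.3 137.7] F [-0.5  3.1 -1.6] gap 59.3 grip 65.6 j [ 0.44  1.02 -0.77  1.21  0.25  1.48 -0.91]
  seat x -0.5 y 0.8 h 54.1 F [ 1.3 -2.1 -2.6]
```

```bash
python3 - <<'E'
from h import *
r=arm.move_linear(list(R0+ZS*30+.2*XS),30,contact_N=12);print(r);arm.pause(.2);where(R0)
if not r:
    print(arm.move_linear(list(R0+ZS*12+.2*XS),20,contact_N=12));arm.pause(.2);where(R0)
E
```

```text
False
t22.0 [632.5  -2.8 117.3] F [ 0.  -0.1 -2.1] gap 59.4 grip 65.8 j [ 0.44  1.03 -0.76  1.26  0.26  1.42 -0.92]
  seat x 0.1 y -0.0 h 30.2 F [-1.1  0.  -1.7]
True
t22.7 [ 6.296e+02 -3.000e-01  1.103e+02] F [ 2.3 -2.2  7.6] gap 58.9 grip 66.5 j [ 0.44  1.03 -0.76  1.27  0.26  1.41 -0.92]
  seat x 0.0 y -0.1 h 22.2 F [1.  0.2 8.2]
```

```bash
python3 - <<'E'
from h import *
jaws.open_jaws();where(R0)
print(arm.move_linear(list(R0+ZS*140),150,contact_N=10))
snap('wrist','n1')
o=np.array([510.5,-325.7,115])
print([arm.solve_ik(list(o+[0,0,120]),qt(D,a)) is not None for a in(270,180)])
for f,a in(('o1',270),('o2',180)):
    arm.move_to(list(o+[0,0,120]),qt(D,a));arm.pause(.15);snap('wrist',f);st()
A=np.hstack([crop('n1',R0+ZS*40,200,150,2),np.zeros((300,400,3),np.uint8)])
B=np.hstack([crop('o1',o,200,150,2),crop('o2',o,200,150,2)])
cv2.imwrite('pics/c4.png',np.vstack([A,B]))
E
```

```text
t23.1 [ 6.291e+02 -3.000e-01  1.094e+02] F [-0.5 -0.3 -0.1] gap 85.5 grip 0.0 j [ 0.44  1.03 -0.76  1.27  0.26  1.41 -0.92]
  seat x -0.1 y 0.3 h 21.2 F [ 0.1  0.5 -0.2]
False
[True, True]
t25.5 [ 511.2 -324.9  234.8] F [ 0.3 -0.5  0.1] gap 85.3 grip 0.0 j [ 1.05  0.64 -0.9   1.63  0.54  1.14  0.02]
t27.0 [ 510.6 -325.6  235.1] F [-0.2 -0.  -0.4] gap 85.3 grip 0.0 j [ 1.21  0.8  -1.24  1.62  0.78  1.3   1.41]
n1 crop origin 217 126 scale 2
o1 crop origin 216 120 scale 2
o2 crop origin 219 120 scale 2
```

View pics/c4.png

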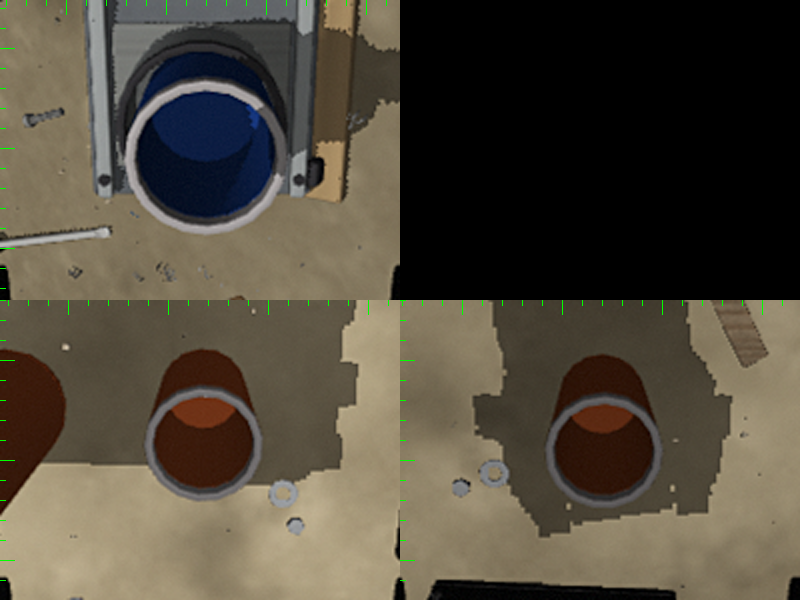

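```bash
python3 - <<'E'
from h import *
np.set_printoptions(precision=1,suppress=True)
c=tri(('o1',216+203.5/2,120+143.5/2),('o2',219+203.5/2,120+150.5/2));print('orange',c)
e=R0+ZS*46;o,r=ray('n1',217+103,126+157.5/2);h=o+r*((e-o)@ZS)/(r@ZS);d=h-e;print('blue rim off seat x,y',d@XS,d@YS)
if np.linalg.norm(c-[510,-326,113])<9:
    arm.move_linear([c[0],c[1],150],150)
    print(arm.move_linear([c[0],c[1],91],80,contact_N=10));st()
    regrip(-1.5708)
    p=get_state()['tool_pos'];arm.move_linear([p[0],p[1],p[2]+130],150);st()
E
```

```text
orange [ 511.5 -324.1  111.8]
blue rim off seat x,y -2.1949457687398843 0.8079606797256346
False
t28.6 [ 511.8 -324.1   91.4] F [ 0.7 -0.5  0.8] gap 85.3 grip 0.0 j [ 1.1  1.  -1.1  1.7  1.   1.1  1.3]
t29.1 [ 511.8 -324.1   91.5] F [-0.3  1.2  6.7] gap 45.9 grip 61.1 j [ 1.1  1.  -1.1  1.7  1.   1.1  1.3]
t31.4 [ 511.7 -324.2   91.3] F [-1.9  0.3  5.6] gap 47.3 grip 61.1 j [ 1.1  1.  -1.1  1.7  1.   1.1 -0.3]
t32.5 [ 511.3 -324.1  220.4] F [ 0.1 -0.  -1.5] gap 47.3 grip 61.7 j [ 1.2  0.8 -1.2  1.6  0.8  1.3 -0.2]
```

```bash
python3 - <<'E'
from h import *
B=R0-1.7*XS+.5*YS
arm.move_to([560,-180,290],qt(D,270));st()
arm.move_to(list(B+ZS*190),qs(-1));arm.pause(.3);where(R0)
arm.move_linear(list(B+ZS*147),80);arm.pause(.3);where(R0)
snap('wrist','q1');snap('top','q2');snap('side','q3')
r=arm.move_linear(list(B+ZS*120),30,contact_N=6);print(r);arm.pause(.2);where(R0)
E
```

```text
t33.2 [ 560.  -179.6  289.7] F [-0.2  1.  -1.3] gap 47.1 grip 61.7 j [ 0.99  0.72 -1.28  1.6   0.7   1.36 -0.38]
t34.4 [695.4 -55.6 255.5] F [ 0.7  0.4 -1.9] gap 47.1 grip 61.8 j [ 0.45  1.04 -0.93  0.87  0.35  1.82 -0.93]
  seat x -1.9 y 1.6 h 190.9 F [-1.2 -0.8 -1.5]
t35.4 [679.1 -40.9 217.8] F [-0.2 -0.1 -1.5] gap 47.2 grip 61.8 j [ 0.47  1.05 -0.93  0.99  0.36  1.72 -0.95]
  seat x -1.7 y 0.4 h 147.2 F [-0.7  0.2 -1.4]
False
t36.8 [668.5 -32.4 194.3] F [ 0.6  0.1 -1.8] gap 47.4 grip 61.8 j [ 0.48  1.05 -0.93  1.06  0.36  1.66 -0.97]
  seat x -1.7 y 0.5 h 120.1 F [-1.3 -0.5 -1.3]
```

17 mm past the blue rim without touching: it is inside. Continue down to the floor (expected h ≈ 62).

```bash
python3 - <<'E'
from h import *
B=R0-1.7*XS+.5*YS
r=arm.move_linear(list(B+ZS*72),40,contact_N=10);print(r);arm.pause(.2);where(R0)
if not r:
    print(arm.move_linear(list(B+ZS*54),20,contact_N=10));arm.pause(.2);where(R0)
E
```

```text
False
t38.3 [649.8 -17.3 152.7] F [ 0.5  0.2 -1.6] gap 47.1 grip 61.8 j [ 0.5   1.07 -0.93  1.17  0.37  1.55 -0.99]
  seat x -1.7 y 0.5 h 72.1 F [-1.  -0.5 -1.3]
True
t39.1 [646.  -14.3 143.9] F [ 1.1 -2.3  7.9] gap 47.4 grip 62.5 j [ 0.5   1.07 -0.93  1.19  0.38  1.53 -0.99]
  seat x -1.9 y 0.5 h 62.0 F [1.9 1.1 8. ]
```

Home at h 62.0, as predicted. Release, withdraw, and check with a look.

```bash
python3 - <<'E'
from h import *
jaws.open_jaws()
print(arm.move_linear(list(R0+ZS*190),150,contact_N=10));arm.pause(.3);st()
snap('wrist','z1');snap('side','z2')
cv2.imwrite('pics/c5.png',np.hstack([crop('z1',R0+ZS*40,200,200,2),crop('z2',R0,100,100,4)]))
E
```

```text
False
t40.9 [694.7 -53.1 255.4] F [-0.2  1.1 -1. ] gap 85.4 grip 0.0 j [ 0.44  1.04 -0.93  0.87  0.35  1.82 -0.93]
z1 crop origin 217 83 scale 2
z2 crop origin 250 141 scale 4
```

View pics/c5.png

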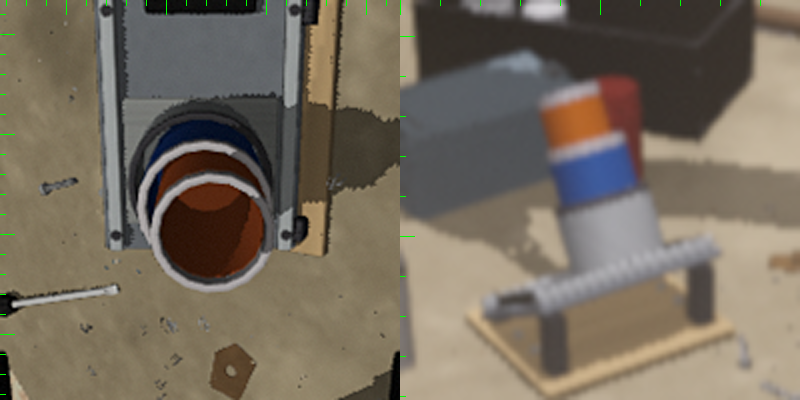

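The picture shows orange nested in blue and blue in the metal pot, each standing about 40 mm proud, with the gripper clear.

```bash
python3 -c "
from h import *
print(arm.hand_in())"
```

```text
the job is handed in; nothing more can be done
None
```

The blue pot is nested in the big metal pot and the orange pot in the blue one. Both touched down gently at the expected floor depth. They were released, and the job was handed in about 41 s into the 72 s limit; no verdict came back.

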